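Open the die housing and bin the rejected punch

ROBOT

A 6-joint arm with a two-finger parallel gripper is mounted at the origin on the work surface. World frame = base frame: x ahead of the robot, y to its left, z up, the work surface at z = 0. Lengths are in m, angles in rad, forces in N, time in s.
With the tool pointing down it reaches from about 0.425 to 1.125 m from the base axis. Payload 14.9 kg.
Tool frame: the origin (TCP) lies midway between the tips of the shut fingers; the grasp point (between the pads) lies 19 mm behind it; z points along the fingers, y is the line along which they close (so a half turn about z gives the same grasp; the last joint's range is limited). The gripper opens to 91 mm and grips with 3 to 60 N. Pads are 32 mm wide; open, the fingers measure 118 mm over their backs; the gripper's body (76 mm by 178 mm) begins 60 mm behind the grasp point.
Start: joints at [1.1, 0.379, 1.734, -0, 1.028, -0.033], TCP at [0.297, 0.634, 0.214] pointing down, gripper open.
Joint ranges: [-2.77, 2.77], [-0.74, 2.19], [0, 2.66], [-1.06, 4.2], [0.31, 2.87], [-3.08, 3.08]. Speed limits (rad/s): [1.89, 1.89, 2.39, 3.14, 3.14, 3.14].

INTERFACE

Orientations are given as a unit quaternion [x, y, z, w].
In Python, from workcell import state, vision, sign_off gives the robot as it stands.
- The arm moves only by the tool jog_arm, never from a script. Its argument "motion" is a list of rows, each an object of numbers: "x", "y", "z": the shift along the world's x, y, z in units of 200 mm (1.0 is 200 mm); "twist": the turn about the world's z in units of 90 degrees (1.0 is 90 degrees). In form: [{"x": .., "y": .., "z": .., "twist": ..}, ...]. A call has 1 to 20 rows; each row is the pose to reach, as a shift and turn from the pose commanded when the call began; what a row does not reach only later rows make up. A row lasts 1/12 s, in which the tool goes at most 41.7 mm and 7.16 degrees, less where a joint would pass 70% of its speed; a pose out of reach is approached as far as the arm can. A call with a number of a shift or a turn outside -1 to 1 is refused whole. A call with a gripper value outside its range is refused whole. "claw" is the closure, from -1 (fully open) to 1 (shut), set as the call begins (left out, the last holds). The fingers move at their own pace and stop on an object; "newtons" is the grip in N (left out, the last holds). Time passes only in rows, so rows that repeat a pose let the fingers close. It gives the time, the measured TCP pose, the force, the opening and the grip force at its end, in the units of the state.
- state(): the state, without advancing time (a new reading comes with each control period).
- vision.snapshot(name): name is "side" or "top" or "wrist"; returns the picture (400x640x3 uint8, blue, green, red); there is no depth.
- vision.calibration(name): a dict with "fx", "fy", "cx", "cy" (pixels), "rvec" (rotation vector, rad) and "tvec" (3), from world to camera coordinates, as OpenCV has them; the wrist camera has in their place "tool_from_camera" (4x4, takes a point from camera to tool coordinates, whose origin is the TCP and whose axes are the flange's). Camera axes: x right, y down, z forward; pixel columns grow to the right and rows downward; lengths in m; the calibration is good to about 2 mm. A picture is of the moment at which its call begins: read the wrist's pose just before it. calibration takes no time and is no camera call.
- sign_off(): hands the job in; it is judged then, once.
The state is a dict: "time_s": time; "q": joint angles; "qvel": joint speeds; "tau": joint torques, N m; "ee_pos": TCP position; "tool_rot": TCP orientation; "force": force on the tool from outside, world axes, zero at the start; "moment": the same for the moment, N m; "opening": finger opening in m; "grip_force": force on a finger pad.
Only numpy, scipy, OpenCV 4.12 (cv2) and the standard library are available. Lean on these libraries where they do the work, as an engineer would, in place of code of your own. Each camera call takes 0.05 s, during which the arm holds its last target. There are 200 camera calls.

TASK

The punch inside the grey die housing is a reject. Take the screwdriver from its wooden stand, turn the slotted fastener on the housing a quarter turn clockwise to its stop with it, and stand the screwdriver back in the stand; then slide the steel cover fully open by its handle, take the punch out and drop it into the wire basket. Leave the cover open, touch the fastener only with the screwdriver, and do not disturb the two good punches standing on the bench.

Things in the scene. Friction and masses are not known exactly. Their poses are not given: they have to be found in the camera images.
- housing: Grey die housing fixed to the bench, top face 76 mm up. Origin on the bench; it spans x -118 to +104, y -165 to +150 mm from it. x points away from the robot, y is the way the cover opens. Under the cover is an open-topped pocket, 140 mm in x by 120 mm in y, centred at x 0, y -90 mm, floor 12 mm above the bench, with one punch standing near its middle.
- cover (a joint): Opening of the flat steel cover (150 x 155 x 8 mm, top face 84.5 mm above the bench), which slides along the housing's +y: 0 = shut, 0.130 m = fully open at its stop, pocket clear. About 2 N of friction, stays where left. While the fastener is locked its tongue blocks the cover.
- cover_grip (a point): Middle of the cover's handle, an upright dark rib in the middle of the cover: 14 mm thick (housing y), 60 mm long (housing x), 28 mm tall above the cover. This point is 14 mm above the cover's top face and 14 mm below the rib's top, 98.5 mm above the bench. Moves with the cover.
- cam (a joint): Turn of the slotted fastener on the housing's near rail (the one nearest the robot), beside the cover's leading corner: 0 = locked, 1.571 = free, at its stop. Grows clockwise seen from above. About 0.12 N m of friction, stays where left. Starts within 0.1 rad of locked.
- cam_slot (a point): Centre of the fastener's slot floor, on its turning axis, 84 mm above the bench. x lies along the slot and the 44 mm tongue; z up. Slot 8 mm wide, 8 mm deep, open-ended, between jaws 26 mm long; above it a V mouth flares to 16 mm wide, up to 99 mm above the bench. Dark steel head, 35 mm across. With its play the blade must turn 0.2 rad more than the fastener.
- stand: Wooden screwdriver stand fixed to the bench, 90 x 90 mm, 70 mm tall, with an upright 31 mm hole through its middle. Origin on the bench under the hole's centre. It stands at one side of the housing and the basket at the other; they may swap sides.
- driver_grip (a point): Centre of the screwdriver's black square handle (30 x 30 mm, flats facing x and y, 70 mm long), 106 mm above the blade's tip; z up. It stands upright in the stand on a 46 mm round collar, 6 mm thick, underside 65 mm above the tip; this point is then 111 mm above the bench. Shank 10 mm; blade 20 mm wide along x, 4 mm thick along y. 0.18 kg.
- driver_tip (a point): Middle of the tip of the screwdriver's blade, 106 mm below the handle's centre; same axes (blade's width along x).
- reject_mid (a point): Rejected punch in the pocket, its centre: upright dark steel cylinder 40 mm in diameter, 60 mm tall, with a 48 mm head on its top 8 mm. About 0.35 kg; standing in the pocket this point is 42 mm above the bench. Fingers go down beside it: room is about 50 mm each side along the housing's x, 35 mm along y.
- basket_mid (a point): Centre of the inner floor of the open steel wire basket, fixed on the bench: 200 mm along x, 160 mm along y, rim 88 mm above the bench (walls 4 mm thick), floor 5 mm above the bench.
- good_a_mid (a point): A good punch, same shape as the rejected one, standing on the bench by the housing's near left corner; centre, 30 mm up. Leave it alone.
- good_b_mid (a point): The other good punch standing on the bench by the housing's near right corner; centre, 30 mm up. Leave it alone.
Things that resemble listed ones, but are neither listed nor needed, are in the scene too. Leave any pink or red look-alike of the part that bears driver_grip alone. Of the things that look like the stand, take the one that is nearest to the robot's base at the start.

How it is judged:
On the way, in this order (a step that is already met when the one before it is completed fails the run):
1. the fastener is turned free with the screwdriver's blade in its slot (value of joint cam above 1.15 rad and distance between driver_tip and cam_slot below 0.02 m), for 0.1 s.
2. the screwdriver stands back in its stand, let go, with the cover still shut (horizontal distance between driver_tip and stand below 0.012 m and height (world z) of driver_grip below 0.12 m and angle between driver_grip's own z axis and vertical below 0.12 rad and contact force between the fingers and driver below 0.1 N and value of joint cover below 0.03 m), for 0.2 s.
3. the cover is slid open (value of joint cover above 0.105 m), for 0.2 s.
4. the reject is in the basket (x of reject_mid in the frame of basket_mid between -0.095 and 0.095 m and y of reject_mid in the frame of basket_mid between -0.075 and 0.075 m and z of reject_mid in the frame of basket_mid between 0 and 0.06 m), for 0.2 s.
At the end, for the whole second after the job is handed in: Reject punch at rest in the basket (centre within 95 x 75 mm of its middle, under 60 mm over its floor); screwdriver upright in its stand (tip within 12 mm of the hole axis, handle centre below 120 mm, tilt under 0.12 rad); fastener past 1.15 rad; cover open over 105 mm (all of step 4 and horizontal distance between driver_tip and stand below 0.012 m and height (world z) of driver_grip below 0.12 m and angle between driver_grip's own z axis and vertical below 0.12 rad and value of joint cover above 0.105 m and value of joint cam above 1.15 rad and linear speed of reject below 0.05 m/s); the robot touches nothing.
It fails at once if the robot itself touches the fastener (contact force between any of the fingers, the arm and cam above 1 N).
It fails at once if a good punch is moved by more than 30 mm (distance of any of good_a_mid, good_b_mid from where it was at the start of the episode above 0.03 m).
It also fails if it takes over 72 s, if anything falls off the work surface, if the arm or the gripper's body presses on something with over 40 N, if the wrist force passes 120 N, or if a joint passes its speed limit or range.

## Working session

There is one attempt and no reset: what is moved stays moved. The work goes in short steps, Python scripts to look and compute and a tool call to move; the robot and the scene stay as the last step left them, time stands still between calls to the robot, and variables do not carry over. Pictures are saved under pics/ and viewed, at most 10 in all, crops included, and the job is handed in when it is done.

Besides the shell and the picture viewer there is one more tool, called after "Call:" by a JSON object that holds its "name" and its "arguments". jog_arm: Moves the arm, as the interface text tells. Shifts and turns lie within -1 to 1; 1 stands for 200 mm of shift or 90 degrees of turn. Its arguments: {"type":"object","properties":{"motion":{"type":"array","items":{"type":"object","properties":{"x":{"type":"number"},"y":{"type":"number"},"z":{"type":"number"},"twist":{"type":"number"}}}},"claw":{"type":"number"},"newtons":{"type":"number"}},"required":["motion"]}

```bash
mkdir -p pics; ls; python3 - <<'E'
from workcell import state, vision
import cv2,json
s=state();print({k:s[k] for k in('time_s','ee_pos','tool_rot','opening')})
for n in('side','top','wrist'):
    cv2.imwrite(f'pics/{n}0.png',vision.snapshot(n)); print(n,vision.calibration(n))
E
```

```text
pics
{'time_s': 0.0, 'ee_pos': array([0.29656594, 0.63364561, 0.21329883]), 'tool_rot': array([ 2.17137923e-01,  9.76140788e-01, -5.15132453e-04, -1.35628156e-04]), 'opening': 0.09082535616139323}
side {'fx': 411.6172442978525, 'fy': 411.6172442978525, 'cx': 319.0033094887992, 'cy': 197.41032574033935, 'rvec': array([ 2.29714531, -0.12675413,  0.06713617]), 'tvec': array([-0.51450431,  0.08353965,  1.26577906])}
top {'fx': 418.0298101486438, 'fy': 418.0298101486438, 'cx': 316.516129219465, 'cy': 194.20743016157394, 'rvec': array([ 2.17696171, -2.14490799,  0.14972119]), 'tvec': array([-0.09249734,  0.50706362,  1.18728641])}
wrist {'fx': 313.90221613716244, 'fy': 313.90221613716244, 'cx': 323.08329712373, 'cy': 192.5183247486007, 'tool_from_camera': array([[-1.12231609e-04, -9.68091202e-01, -2.50598108e-01,
         7.09709216e-02],
       [ 9.99999851e-01,  2.53970561e-05, -5.45966847e-04,
         4.19297789e-04],
       [ 5.34910155e-04, -2.50598131e-01,  9.68091055e-01,
        -1.70337967e-01],
       [ 0.00000000e+00,  0.00000000e+00,  0.00000000e+00,
         1.00000000e+00]])}
```

View pics/top0.png

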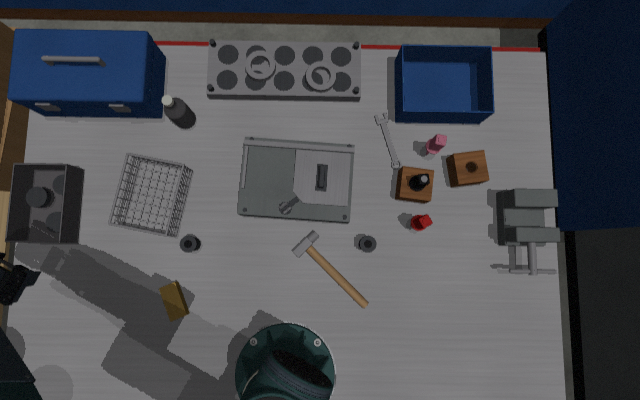

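View pics/side0.png

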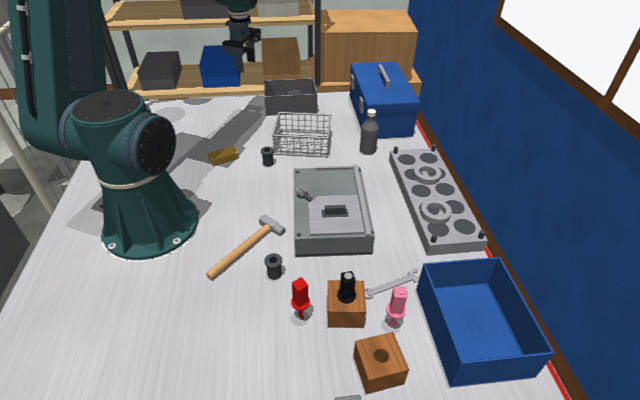

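The top view shows the housing at (297,180), its fastener near (288,206), the cover handle at (321,177), the occupied stand at (416,184), the basket at (152,195), the good punches at (190,243) and (366,243), and red and pink decoys at (421,222) and (437,145). I'll zoom in on it.

```bash
cat > h.py <<'E'
import numpy as np, cv2
from workcell import state, vision
from scipy.spatial.transform import Rotation as R
def cam(n,s=None):
    """K, world->cam rotation and translation"""
    c=vision.calibration(n); K=np.array([[c['fx'],0,c['cx']],[0,c['fy'],c['cy']],[0,0,1]])
    if 'rvec' in c: return K,R.from_rotvec(c['rvec']).as_matrix(),np.array(c['tvec'])
    T=np.eye(4);T[:3,:3]=R.from_quat(s['tool_rot']).as_matrix();T[:3,3]=s['ee_pos']
    W=np.linalg.inv(T@c['tool_from_camera']);return K,W[:3,:3],W[:3,3]
def ray(C,uv,z):
    K,r,t=C; d=r.T@np.linalg.solve(K,[uv[0],uv[1],1]);o=-r.T@t
    return (o+d*(z-o[2])/d[2]).round(4)
def proj(C,P):
    K,r,t=C;p=(np.atleast_2d(P)@r.T+t)@K.T;return p[:,:2]/p[:,2:]
E
python3 - <<'E'
from h import *
im=cv2.imread('pics/top0.png')[128:258,228:428]
cv2.imwrite('pics/topc.png',cv2.resize(im,None,fx=4,fy=4,interpolation=cv2.INTER_CUBIC))
C=cam('top')
for n,uv,z in [('hs far-left',(242,138),.076),('far right',(354,145),.076),('near right',(350,222),.076),('nearleft',(238,214),.076),('stand TL',(400,167),.07),('stand TR',(434,168),.07),('stand BR',(433,202),.07),('BL',(396,198),.07),('grip',(321,177),.1125),('cam',(288,206),.099),('basket1',(127,154),.088),('b2',(193,165),.088),('b3',(178,236),.088),('b4',(109,224),.088),('ga',(190,243),.06),('gb',(366,243),.06)]: print(n,ray(C,uv,z))
E
```

```text
hs far-left [0.6614 0.1307 0.076 ]
far right [ 0.6464 -0.1897  0.076 ]
near right [ 0.4261 -0.1792  0.076 ]
nearleft [0.4437 0.1338 0.076 ]
stand TL [ 0.5858 -0.3222  0.07  ]
stand TR [ 0.5845 -0.4197  0.07  ]
stand BR [ 0.4865 -0.4148  0.07  ]
BL [ 0.4963 -0.3098  0.07  ]
grip [ 0.5459 -0.0958  0.1125]
cam [ 0.466  -0.0064  0.099 ]
basket1 [0.6067 0.4486 0.088 ]
b2 [0.5784 0.2626 0.088 ]
b3 [0.38   0.2934 0.088 ]
b4 [0.41   0.4838 0.088 ]
ga [0.3616 0.2677 0.06  ]
gb [ 0.3686 -0.2259  0.06  ]
```

View pics/topc.png

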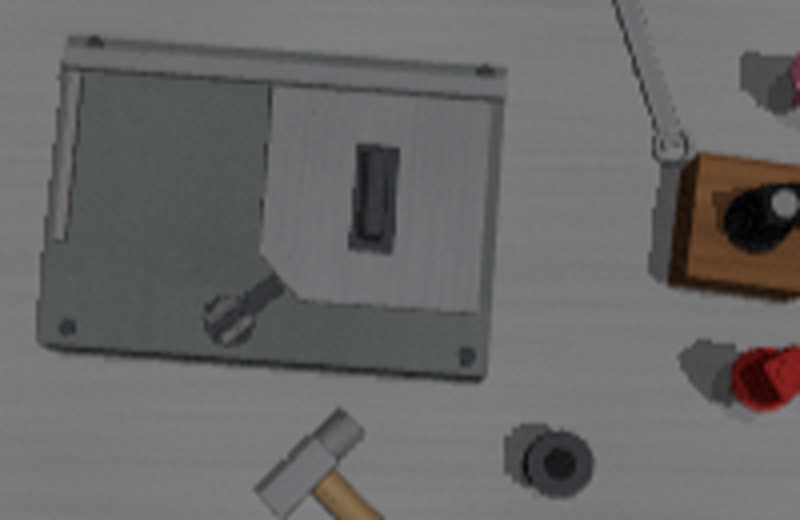

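The crop confirms the occupied stand. Its fastener tongue points towards the cover at about -56° yaw, and the head is at about (285,207). I'll go over the stand and look from near.

Call:
{"name": "jog_arm", "arguments": {"motion": [{"x": 0.5,"y": -1,"z": 0.2,"twist": 0.2},{"x": 0.5,"y": -1,"z": 0.2,"twist": 0.2},{"x": 0.5,"y": -1,"z": 0.2,"twist": 0.2},{"x": 0.5,"y": -1,"z": 0.2,"twist": 0.2},{"x": 0.5,"y": -1,"z": 0.2,"twist": 0.2},{"x": 0.5,"y": -1,"z": 0.2,"twist": 0.2}], "claw": -1}}

```text
time_s: 0.65
ee_pos: [0.398, 0.4307, 0.2546]
tool_rot: [0.062, 0.998, -0.0, 0.0]
force: [-0.1, 0.2, -0.5]
opening: 0.0912
grip_force: 0.0
```

Call:
{"name": "jog_arm", "arguments": {"motion": [{"x": 0.6,"y": -1},{"x": 0.6,"y": -1},{"x": 0.6,"y": -1},{"x": 0.6,"y": -1},{"x": 0.6,"y": -1},{"x": 0.6,"y": -1}]}}

```text
validation failed for argument at $.mo...
```

Call:
{"name": "jog_arm", "arguments": {"motion": [{"y": -1},{"y": -1},{"y": -1},{"y": -1},{"y": -1}]}}

```text
validation failed for argument at $.mo...
```

Call:
{"name": "jog_arm", "arguments": {"motion": [{"y": -1},{"y": -1},{"y": -1},{"y": -1},{"y": -1}]}}

```text
validation failed for argument at $.mo...
```

Call:
{"name": "jog_arm", "arguments": {"motion": [{"y": -1},{"y": -1},{"y": -1},{"y": -1},{"y": -1},{"y": -1},{"y": -1}]}}

```text
validation failed for argument at $.mo...
```

```bash
python3 - <<'E'
from h import *
s=state();im=vision.snapshot('wrist');np.save('w1.npy',np.r_[s['ee_pos'],s['tool_rot']])
cv2.imwrite('pics/w1.png',im);print(s['time_s'],s['ee_pos'],s['tool_rot'],s['q'])
C=cam('wrist',s);print(proj(C,[[.538,-.367,.07]]))
E
```

```text
0.65 [0.39803584 0.43070683 0.25461499] [ 6.24065036e-02  9.98050781e-01 -1.20226396e-04  2.28236813e-04] [ 7.85290009e-01  1.54005212e-01  1.94278219e+00 -5.79764291e-04
  1.04468358e+00 -6.60321036e-01]
[[-253.26102895  348.9136718 ]]
```

View pics/w1.png

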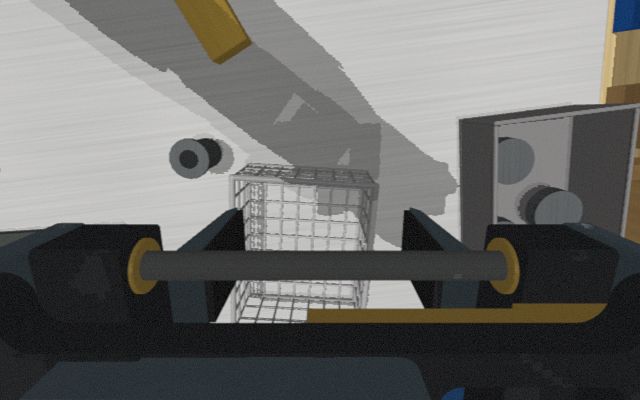

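This picture is over the basket, because the calls were refused (all keys are needed). The wrist camera sees the robot-ward side of the TCP, so I'll look from beyond the stand.

Call:
{"name": "jog_arm", "arguments": {"motion": [{"x": 0.6,"y": -1,"z": 0,"twist": 0},{"x": 0.6,"y": -1,"z": 0,"twist": 0},{"x": 0.6,"y": -1,"z": 0,"twist": 0},{"x": 0.6,"y": -1,"z": 0,"twist": 0},{"x": 0.6,"y": -1,"z": 0,"twist": 0},{"x": 0.6,"y": -1,"z": 0,"twist": 0}]}}

```text
time_s: 1.2
ee_pos: [0.518, 0.2311, 0.2539]
tool_rot: [0.062, 0.998, -0.0, 0.0]
force: [-0.5, 0.9, -0.4]
opening: 0.0911
grip_force: 0.0
```

Call:
{"name": "jog_arm", "arguments": {"motion": [{"x": 0.4,"y": -1,"z": 0,"twist": 0},{"x": 0.4,"y": -1,"z": 0,"twist": 0},{"x": 0.4,"y": -1,"z": 0,"twist": 0},{"x": 0.4,"y": -1,"z": 0,"twist": 0},{"x": 0.4,"y": -1,"z": 0,"twist": 0},{"x": 0.4,"y": -1,"z": 0,"twist": 0}]}}

```text
time_s: 1.7
ee_pos: [0.5983, 0.0294, 0.2539]
tool_rot: [0.063, 0.998, -0.0, 0.0]
force: [-0.6, -0.1, -0.0]
opening: 0.0912
grip_force: 0.0
```

```bash
python3 - <<'E'
from h import *
s=state();im=vision.snapshot('wrist')
cv2.imwrite('pics/w2.png',im);np.save('w2.npy',np.r_[s['ee_pos'],s['tool_rot']]);print(s['time_s'],s['ee_pos'],s['tool_rot'],s['q'])
C=cam('wrist',s);print(proj(C,[[.466,-.006,.099]]))
E
```

```text
1.7 [0.59834543 0.02942431 0.25389153] [ 6.31959774e-02  9.98001029e-01 -3.65989096e-04  2.85490906e-04] [ 1.05796519e-02  1.75516885e-01  1.91884014e+00 -8.91784487e-04
  1.04672036e+00 -1.43329436e+00]
[[268.67465571  50.85487017]]
```

Call:
{"name": "jog_arm", "arguments": {"motion": [{"x": 0.1,"y": -1,"z": 0,"twist": 0},{"x": 0.1,"y": -1,"z": 0,"twist": 0},{"x": 0.1,"y": -1,"z": 0,"twist": 0},{"x": 0.1,"y": -1,"z": 0,"twist": 0},{"x": 0.1,"y": -1,"z": 0,"twist": 0}]}}

```text
time_s: 2.17
ee_pos: [0.6166, -0.1675, 0.2538]
tool_rot: [0.062, 0.998, 0.0, -0.0]
force: [-0.3, -0.2, -0.2]
opening: 0.0913
grip_force: 0.0
```

Call:
{"name": "jog_arm", "arguments": {"motion": [{"x": 0,"y": -1,"z": 0,"twist": 0},{"x": 0,"y": -1,"z": 0,"twist": 0},{"x": 0,"y": -1,"z": 0,"twist": 0},{"x": 0,"y": -1,"z": 0,"twist": 0},{"x": 0,"y": -1,"z": 0,"twist": 0},{"x": 0,"y": -1,"z": 0,"twist": 0}]}}

```text
time_s: 2.67
ee_pos: [0.6166, -0.3702, 0.2536]
tool_rot: [0.063, 0.998, -0.0, 0.0]
force: [1.3, 0.7, 0.1]
opening: 0.0914
grip_force: 0.0
```

```bash
python3 - <<'E'
from h import *
s=state();im=vision.snapshot('wrist')
np.save('w3.npy',np.r_[s['ee_pos'],s['tool_rot']]);print(s['time_s'],s['ee_pos'],s['tool_rot'],s['q'])
C=cam('wrist',s);print(proj(C,[[.538,-.367,.07]]))
cv2.imwrite('pics/w3.png',im)
a=cv2.imread('pics/w2.png')
cv2.imwrite('pics/w23.png',np.vstack([a[:300],im[:300]]))
E
```

```text
2.6667 [ 0.61656162 -0.37021531  0.25357169] [ 6.31556603e-02  9.98003603e-01 -4.06326213e-04  7.31384519e-05] [-5.72916900e-01  3.68649879e-01  1.67051504e+00 -7.15164363e-04
  1.10190363e+00 -2.01699476e+00]
[[316.67571071 104.12316997]]
```

View pics/w23.png

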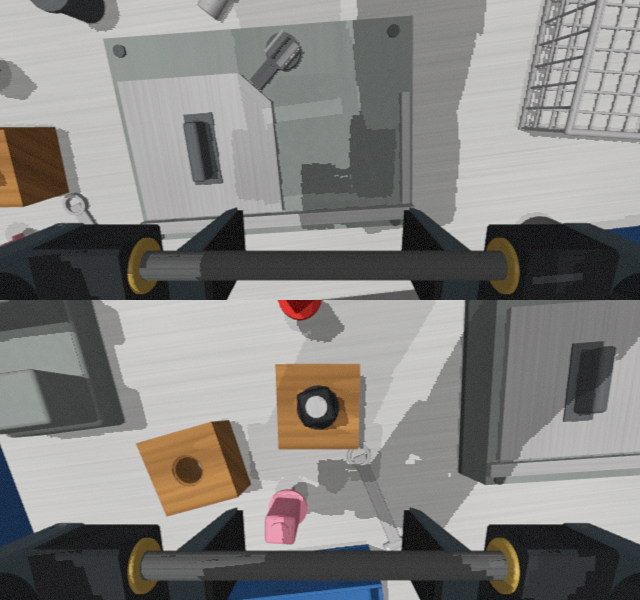

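The upper half shows the fastener head at about (282,50) with its tongue towards the cover. In the lower half the stand is square to the image at (318,107), with the driver handle's top at (316,107). I'll enlarge both.

```bash
python3 - <<'E'
import cv2,numpy as np
a=cv2.imread('pics/w2.png')[15:95,240:320];b=cv2.imread('pics/w3.png')[55:155,270:370]
f=lambda i:cv2.resize(cv2.convertScaleAbs(i,alpha=1.0),(400,400),interpolation=cv2.INTER_CUBIC)
b=cv2.convertScaleAbs(b,alpha=1.8)
cv2.imwrite('pics/z.png',np.hstack([f(a),f(b)]))
E
```

```text
(no output)
```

View pics/z.png

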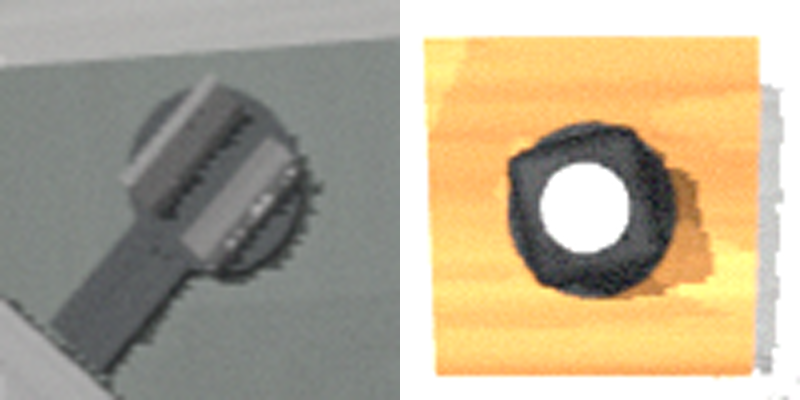

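```bash
python3 - <<'E'
from h import *
def L(n): a=np.load(n);return cam('wrist',{'ee_pos':a[:3],'tool_rot':a[3:]})
C=L('w3.npy')
f=lambda u,v:ray(C,(270+u/4,55+v/4),.146)
print('disc',f(185,208)); a,b,c=f(112,157),f(232,128),f(145,288)
for d in(b-a,c-a):print(np.degrees(np.arctan2(d[1],d[0])),np.hypot(*d[:2]))
print('handle c',(b+c)/2)
g=lambda u,v:ray(C,(270+u/4,55+v/4),.07)
q=[g(25,38),g(358,38),g(352,375),g(36,375)];print('stand',np.mean(q,0),np.linalg.norm(q[0]-q[1]),np.linalg.norm(q[0]-q[3]))
print('top cam', ray(cam('top'),(424.2,178.8),.146))
C=L('w2.npy'); k=lambda u,v,z:ray(C,(240+u/5,15+v/5),z)
print('cam',k(218,180,.084),k(220,182,.09),'top',ray(cam('top'),(285.2,207.5),.09))
for p,r,z in[((213,78),(128,180),.099),((245,115),(165,210),.084),((290,140),(200,258),.099)]:
  d=k(*r,z)-k(*p,z);print(np.degrees(np.arctan2(d[1],d[0])),np.hypot(*d[:2]))
E
```

```text
disc [ 0.5421 -0.3663  0.146 ]
95.5134000286677 0.026020376630633137
6.362811476086145 0.0279723077346149
handle c [ 0.54245 -0.3657   0.146  ]
stand [ 0.542225 -0.365925  0.07    ] 0.08770524499709241 0.08843783127146436
top cam [ 0.5398 -0.3703  0.146 ]
cam [0.4652 0.0067 0.084 ] [0.4667 0.0076 0.09  ] top [0.4626 0.0018 0.09  ]
-50.46384281323664 0.02450652974209119
-50.55994726330957 0.024084227203711547
-47.64254529406472 0.027606520968785624
```

Call:
{"name": "jog_arm", "arguments": {"motion": [{"x": -0.372,"y": 0,"z": -0.2,"twist": 0.147},{"x": -0.372,"y": 0,"z": -0.2,"twist": 0.147},{"x": -0.372,"y": 0,"z": -0.2,"twist": 0.147},{"x": -0.372,"y": 0,"z": -0.2,"twist": 0.147},{"x": -0.372,"y": 0,"z": -0.5,"twist": 0.147},{"x": -0.372,"y": 0,"z": -0.78,"twist": 0.147},{"x": -0.372,"y": 0,"z": -0.78,"twist": 0.147},{"x": -0.372,"y": 0,"z": -0.78,"twist": 0.147},{"x": -0.372,"y": 0,"z": -0.78,"twist": 0.147}]}}

```text
time_s: 3.47
ee_pos: [0.543, -0.365, 0.0977]
tool_rot: [-0.054, 0.999, 0.001, -0.001]
force: [-0.1, 0.5, 0.5]
opening: 0.0912
grip_force: 0.0
```

Call:
{"name": "jog_arm", "arguments": {"motion": [{"x": 0,"y": 0,"z": 0,"twist": 0},{"x": 0,"y": 0,"z": 0,"twist": 0},{"x": 0,"y": 0,"z": 0,"twist": 0},{"x": 0,"y": 0,"z": 0,"twist": 0},{"x": 0,"y": 0,"z": 0,"twist": 0},{"x": 0,"y": 0,"z": 0,"twist": 0},{"x": 0,"y": 0,"z": 0,"twist": 0},{"x": 0,"y": 0,"z": 0,"twist": 0}], "claw": 1, "newtons": 50}}

```text
time_s: 4.13
ee_pos: [0.5423, -0.366, 0.098]
tool_rot: [-0.054, 0.999, -0.0, -0.0]
force: [0.2, -0.5, 0.5]
opening: 0.0406
grip_force: 0.0
```

Call:
{"name": "jog_arm", "arguments": {"motion": [{"x": 0,"y": 0,"z": 0,"twist": 0},{"x": 0,"y": 0,"z": 0,"twist": 0},{"x": 0,"y": 0,"z": 0,"twist": 0},{"x": 0,"y": 0,"z": 0,"twist": 0},{"x": 0,"y": 0,"z": 0,"twist": 0}]}}

```text
time_s: 4.55
ee_pos: [0.5424, -0.3661, 0.0979]
tool_rot: [-0.054, 0.999, -0.0, -0.0]
force: [0.7, -0.5, -0.6]
opening: 0.0299
grip_force: 50.0
```

Call:
{"name": "jog_arm", "arguments": {"motion": [{"x": 0,"y": 0,"z": 0.1,"twist": 0},{"x": 0,"y": 0,"z": 0.3,"twist": 0},{"x": 0,"y": 0,"z": 0.5,"twist": 0},{"x": 0,"y": 0,"z": 0.7,"twist": 0},{"x": 0,"y": 0,"z": 0.8,"twist": 0},{"x": 0,"y": 0,"z": 0.8,"twist": 0},{"x": 0,"y": 0,"z": 0.8,"twist": 0}]}}

```text
time_s: 5.13
ee_pos: [0.5426, -0.3661, 0.2586]
tool_rot: [-0.054, 0.999, -0.001, 0.001]
force: [0.4, -0.2, -2.6]
opening: 0.03
grip_force: 50.0
```

```bash
python3 - <<'E'
from h import *
s=state();print(s['time_s'],s['ee_pos'],s['opening'],s['grip_force'],s['force'],s['q'])
im=vision.snapshot('side');w=vision.snapshot('wrist');C=cam('side')
cv2.imwrite('pics/s4.png',im);cv2.imwrite('pics/w4.png',w)
p=s['ee_pos'];tip=p+[0,0,.013-.106]  # TCP z - 106 + offset
u=proj(C,[tip])[0].astype(int);print(u, proj(cam('wrist',s),[tip]))
c=im[u[1]-90:u[1]+40,u[0]-50:u[0]+50]
c=cv2.resize(c,None,fx=4,fy=4,interpolation=cv2.INTER_CUBIC)
# overlay cam model on w2
a=np.load('w2.npy');W=cam('wrist',{'ee_pos':a[:3],'tool_rot':a[3:]})
T=cam('top')
def draw(img,C,o,yaw,x0,y0,f):
    k=cv2.resize(img,None,fx=f,fy=f,interpolation=cv2.INTER_CUBIC)
    r=R.from_euler('z',yaw,degrees=True).as_matrix()
    def ln(P,col): 
        q=(proj(C,np.array(P)@r.T+o)-[x0,y0]+.5)*f-.5
        cv2.polylines(k,[q.round().astype(int)],False,col,1)
    for y in(-.004,.004): ln([[-.013,y,.0],[.013,y,0]],(0,255,0))
    for y in(-.008,.008): ln([[-.013,y,.015],[.013,y,.015]],(0,0,255))
    ln([[0,0,0],[.044,0,0]],(255,255,0)); t=np.linspace(0,6.3,40); ln(np.c_[.0175*np.cos(t),.0175*np.sin(t),0*t],(255,0,255))
    return k
o=np.array([.4652,.0067,.084])
A=draw(cv2.imread('pics/w2.png')[15:95,240:320],W,o,-49.5,240,15,5)
B=draw(cv2.imread('pics/top0.png')[187:227,265:305],T,o,-49.5,265,187,5)
B=cv2.copyMakeBorder(B,0,320,0,400-B.shape[1],cv2.BORDER_CONSTANT);A=cv2.copyMakeBorder(A,0,120,0,0,cv2.BORDER_CONSTANT)
A[400:,:200]=B[:120,:200]*0
cv2.imwrite('pics/c4.png',np.hstack([A,c]));cv2.imwrite('pics/B.png',B[:200,:200])
A[320:520,:200]=B[:200,:200];cv2.imwrite('pics/c4.png',np.hstack([A,c]))
E
```

```text
5.1333 [ 0.54256502 -0.36611345  0.25864296] 0.030019630748143553 49.99939978122711 [ 0.39765427 -0.22379272 -2.55771678] [-6.29217746e-01  2.60201410e-01  1.80491536e+00  3.34893964e-05
  1.07481582e+00 -2.30727370e+00]
[348 270] [[322.59049647 195.26615965]]
```

View pics/c4.png

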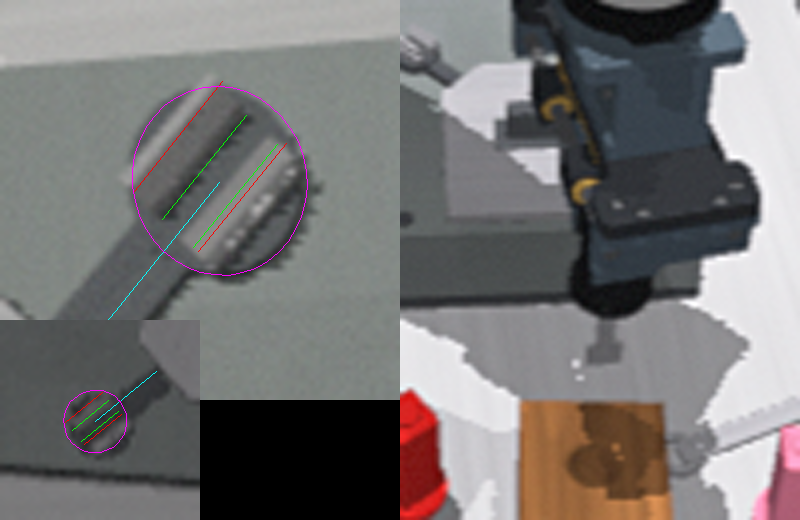

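The overlay fits the fastener: slot yaw is about -49.5° and its centre is about (0.465, 0.007). In the side crop at (603,340) the blade shows its broad face, so its width lies along world x, that is yaw 6°. I'll go above the slot now.

Call:
{"name": "jog_arm", "arguments": {"motion": [{"x": 0,"y": 1,"z": 0,"twist": -0.619},{"x": 0,"y": 1,"z": 0,"twist": -0.619},{"x": 0,"y": 1,"z": 0,"twist": -0.619},{"x": 0,"y": 1,"z": 0,"twist": -0.619},{"x": 0,"y": 1,"z": 0,"twist": -0.619},{"x": 0,"y": 1,"z": 0,"twist": -0.619},{"x": 0,"y": 1,"z": 0,"twist": -0.619},{"x": 0,"y": 1,"z": 0,"twist": -0.619},{"x": 0,"y": 1,"z": 0,"twist": -0.619}]}}

```text
time_s: 5.98
ee_pos: [0.5416, -0.1654, 0.2561]
tool_rot: [0.421, 0.907, -0.0, -0.001]
force: [0.5, -0.1, -1.5]
opening: 0.03
grip_force: 50.0
```

Call:
{"name": "jog_arm", "arguments": {"motion": [{"x": -0.385,"y": 0.866,"z": 0,"twist": 0},{"x": -0.385,"y": 0.866,"z": 0,"twist": 0},{"x": -0.385,"y": 0.866,"z": 0,"twist": 0},{"x": -0.385,"y": 0.866,"z": 0,"twist": 0},{"x": -0.385,"y": 0.866,"z": 0,"twist": 0},{"x": -0.385,"y": 0.866,"z": -0.22,"twist": 0},{"x": -0.385,"y": 0.866,"z": -0.22,"twist": 0},{"x": -0.385,"y": 0.866,"z": -0.22,"twist": 0},{"x": -0.385,"y": 0.866,"z": -0.22,"twist": 0},{"x": -0.385,"y": 0.866,"z": -0.22,"twist": 0}]}}

```text
time_s: 6.82
ee_pos: [0.4662, 0.0065, 0.2149]
tool_rot: [0.419, 0.908, 0.0, 0.0]
force: [-0.4, -0.1, -2.2]
opening: 0.0301
grip_force: 50.0
```

```bash
python3 - <<'E'
from h import *
s=state();print(s['time_s'],s['ee_pos'],s['tool_rot'],s['grip_force'],s['force'],s['q'])
w=vision.snapshot('wrist');C=cam('wrist',s);t=vision.snapshot('top')
cv2.imwrite('pics/w5.png',w);np.save('w5.npy',np.r_[s['ee_pos'],s['tool_rot']])
p=s['ee_pos'];a=proj(C,[p-[0,0,.0929],[.4652,.0067,.084]]);print(a)
k=cv2.resize(cv2.convertScaleAbs(w[130:250,250:400],alpha=1.3),None,fx=4,fy=4,interpolation=cv2.INTER_CUBIC)
cv2.imwrite('pics/k5.png',k)
E
```

```text
6.8167 [0.46615266 0.00653303 0.21491379] [4.19209460e-01 9.07889508e-01 7.38000764e-05 2.52151096e-04] 49.99944090843201 [-0.4377272  -0.08167651 -2.15800855] [-3.59518198e-02 -2.61846851e-03  2.19478612e+00 -7.21877502e-05
  9.48902835e-01 -7.41557274e-01]
[[323.04114886 195.69792026]
 [322.42050879 184.8982146 ]]
```

View pics/k5.png

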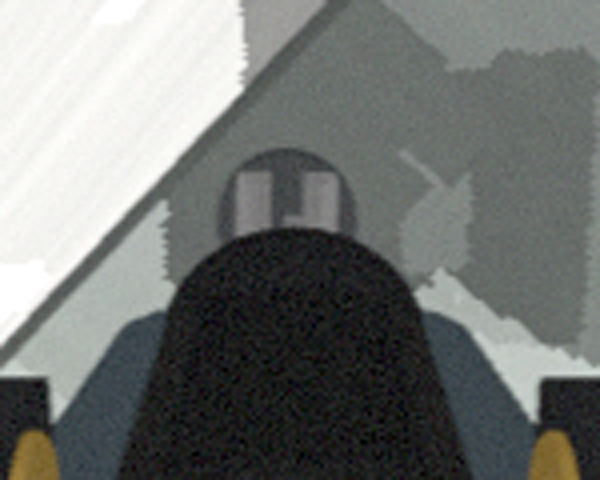

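The collar hides the blade, but the slot is visible at about (321.8,180), vertical in the image, so the yaw is right. I'll do a quick check of its centre from the jaw ends at row 173.

```bash
python3 - <<'E'
from h import *
a=np.load('w5.npy');C=cam('wrist',{'ee_pos':a[:3],'tool_rot':a[3:]});tx=R.from_quat(a[3:]).as_matrix()[:,0]
print(tx,ray(C,(250+287.5/4,130+172/4),.099)-.013*tx)
print(ray(C,(250+287.5/4,130+172/4),.099)-.013*tx-a[:3])
E
```

```text
[-6.48526730e-01  7.61191779e-01 -3.95975289e-04] [0.46363085 0.00780451 0.09900515]
[-0.00252181  0.00127148 -0.11590864]
```

Call:
{"name": "jog_arm", "arguments": {"motion": [{"x": -0.01,"y": 0,"z": -0.03,"twist": 0},{"x": -0.01,"y": 0,"z": -0.06,"twist": 0},{"x": -0.01,"y": 0,"z": -0.09,"twist": 0},{"x": -0.01,"y": 0,"z": -0.12,"twist": 0},{"x": -0.01,"y": 0,"z": -0.14,"twist": 0},{"x": -0.01,"y": 0,"z": -0.155,"twist": 0},{"x": -0.01,"y": 0,"z": -0.17,"twist": 0},{"x": -0.01,"y": 0,"z": -0.175,"twist": 0},{"x": -0.01,"y": 0,"z": -0.175,"twist": 0},{"x": -0.01,"y": 0,"z": -0.175,"twist": 0}]}}

```text
time_s: 7.75
ee_pos: [0.4635, 0.0072, 0.179]
tool_rot: [0.419, 0.908, 0.0, 0.0]
force: [-0.4, 0.9, -1.3]
opening: 0.0298
grip_force: 50.0
```

The blade is in the slot at tip height 86 mm with no force. Turning clockwise.

Call:
{"name": "jog_arm", "arguments": {"motion": [{"x": 0,"y": 0,"z": 0,"twist": -0.06},{"x": 0,"y": 0,"z": 0,"twist": -0.12},{"x": 0,"y": 0,"z": 0,"twist": -0.18},{"x": 0,"y": 0,"z": 0,"twist": -0.24},{"x": 0,"y": 0,"z": 0,"twist": -0.3},{"x": 0,"y": 0,"z": 0,"twist": -0.36},{"x": 0,"y": 0,"z": 0,"twist": -0.42},{"x": 0,"y": 0,"z": 0,"twist": -0.48},{"x": 0,"y": 0,"z": 0,"twist": -0.54},{"x": 0,"y": 0,"z": 0,"twist": -0.6},{"x": 0,"y": 0,"z": 0,"twist": -0.66},{"x": 0,"y": 0,"z": 0,"twist": -0.72},{"x": 0,"y": 0,"z": 0,"twist": -0.78},{"x": 0,"y": 0,"z": 0,"twist": -0.84},{"x": 0,"y": 0,"z": 0,"twist": -0.9},{"x": 0,"y": 0,"z": 0,"twist": -0.9}]}}

```text
time_s: 9.08
ee_pos: [0.4652, 0.0071, 0.1796]
tool_rot: [0.91, 0.415, 0.002, 0.001]
force: [9.8, 0.1, -10.2]
opening: 0.0299
grip_force: 50.0
```

```bash
python3 - <<'E'
from h import *
s=state();print(s['time_s'],s['ee_pos'],s['tool_rot'],s['grip_force'],s['force'],s['moment'],s['opening'],s['q'][5])
E
```

```text
9.0833 [0.46518032 0.00713439 0.17956698] [0.90962452 0.41542472 0.00211112 0.00104308] 49.9996554851532 [  9.80774335   0.14442508 -10.22957281] [-0.07823457 -2.45320392  0.14741718] 0.029882388212352673 0.6791781835555922
```

Call:
{"name": "jog_arm", "arguments": {"motion": [{"x": 0.006,"y": 0,"z": 0,"twist": -0.05},{"x": 0.01,"y": 0,"z": 0,"twist": -0.1},{"x": 0.01,"y": 0,"z": 0,"twist": -0.15},{"x": 0.01,"y": 0,"z": 0,"twist": -0.19},{"x": 0.01,"y": 0,"z": 0,"twist": -0.22},{"x": 0.01,"y": 0,"z": 0,"twist": -0.22},{"x": 0.01,"y": 0,"z": 0,"twist": -0.22}]}}

```text
time_s: 9.67
ee_pos: [0.4663, 0.0069, 0.1794]
tool_rot: [0.967, 0.256, 0.001, 0.001]
force: [4.9, -3.1, -4.0]
opening: 0.0301
grip_force: 50.0
```

```bash
python3 - <<'E'
from h import *
s=state();print(s['time_s'],s['ee_pos'],s['tool_rot'],s['grip_force'],s['force'],s['moment'],s['opening'],s['q'][5])
E
```

```text
9.6667 [0.46631697 0.00691451 0.17941625] [9.66695906e-01 2.55924548e-01 1.11746052e-03 6.35043593e-04] 49.99924600124359 [ 4.89821533 -3.13797927 -4.03547755] [-0.7984226  -1.04286087  0.09579284] 0.030092544313764704 1.018840864311621
```

Call:
{"name": "jog_arm", "arguments": {"motion": [{"x": 0.004,"y": 0,"z": 0,"twist": -0.03},{"x": 0.004,"y": 0,"z": 0,"twist": -0.06},{"x": 0.004,"y": 0,"z": 0,"twist": -0.06},{"x": 0.004,"y": 0,"z": 0,"twist": -0.06}]}}

```text
time_s: 10.0
ee_pos: [0.4667, 0.0069, 0.1793]
tool_rot: [0.977, 0.211, 0.001, 0.0]
force: [3.0, -5.7, -2.5]
opening: 0.0296
grip_force: 50.0
```

```bash
python3 - <<'E'
from h import *
s=state();print(s['time_s'],s['ee_pos'],s['tool_rot'],s['grip_force'],s['force'],s['moment'],s['opening'],s['q'][5])
E
```

```text
10.0 [0.46667391 0.006905   0.17929763] [9.77498061e-01 2.10943184e-01 5.44095139e-04 4.66747211e-04] 50.00040829181671 [ 3.0498917  -5.74410071 -2.48442882] [-1.49345868 -0.47523634  0.21820038] 0.02961412960044886 1.1114742264140798
```

The moment is rising, so it is at the stop. I'll back off within the play, lift out and return to the stand.

Call:
{"name": "jog_arm", "arguments": {"motion": [{"x": 0,"y": 0,"z": 0,"twist": 0.06},{"x": 0,"y": 0,"z": 0,"twist": 0.08},{"x": 0,"y": 0,"z": 0.02,"twist": 0.08},{"x": 0,"y": 0,"z": 0.05,"twist": 0.08},{"x": 0,"y": 0,"z": 0.1,"twist": 0.08},{"x": 0,"y": 0,"z": 0.2,"twist": 0.08},{"x": 0,"y": 0,"z": 0.4,"twist": 0.08},{"x": 0,"y": 0,"z": 0.4,"twist": 0.08}]}}

```text
time_s: 10.67
ee_pos: [0.4689, 0.0073, 0.2658]
tool_rot: [0.963, 0.271, 0.004, 0.001]
force: [2.3, 0.2, 1.0]
opening: 0.0297
grip_force: 50.0
```

```bash
python3 - <<'E'
from h import *
s=state();print(s['time_s'],s['ee_pos'],s['tool_rot'],s['force'],s['opening'])
cv2.imwrite('pics/w6.png',vision.snapshot('wrist'));np.save('w6.npy',np.r_[s['ee_pos'],s['tool_rot']])
w=cv2.imread('pics/w6.png');cv2.imwrite('pics/k6.png',cv2.resize(w[110:250,230:420],None,fx=4,fy=4,interpolation=cv2.INTER_CUBIC))
E
```

```text
10.6667 [0.46885088 0.00730504 0.26580638] [9.62696983e-01 2.70555117e-01 3.68449443e-03 9.33327058e-04] [2.29247934 0.24017584 1.02700963] 0.02973252616147449
```

View pics/k6.png

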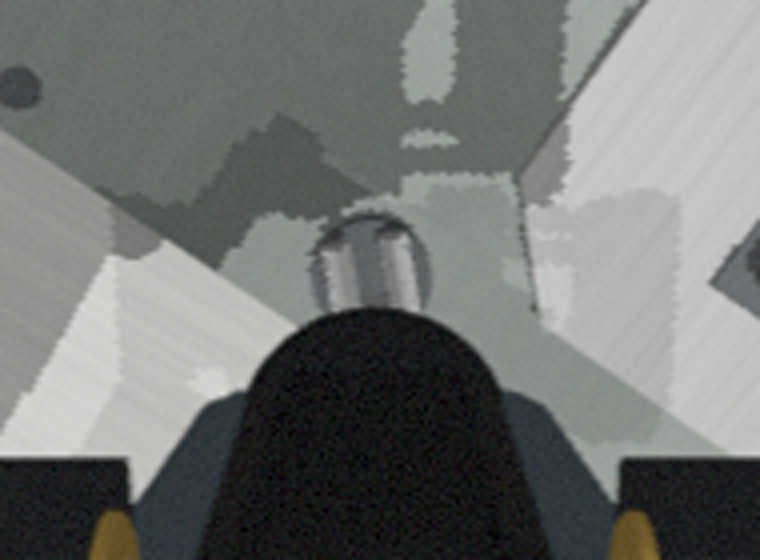

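The fastener at (370,265) in the crop now has its slot along the blade's turned direction, a turn of about 90°, and the tongue is off the cover's corner. Back to the stand.

Call:
{"name": "jog_arm", "arguments": {"motion": [{"x": 0.38,"y": -0.9,"z": 0,"twist": -0.38},{"x": 0.38,"y": -0.9,"z": 0,"twist": -0.38},{"x": 0.38,"y": -0.9,"z": 0,"twist": -0.38},{"x": 0.38,"y": -0.9,"z": 0,"twist": -0.38},{"x": 0.38,"y": -0.9,"z": 0,"twist": -0.38},{"x": 0.38,"y": -0.9,"z": 0,"twist": -0.38}]}}

```text
time_s: 11.22
ee_pos: [0.5434, -0.1767, 0.2585]
tool_rot: [1.0, -0.029, -0.0, 0.0]
force: [0.2, 0.7, -2.3]
opening: 0.0298
grip_force: 50.0
```

Call:
{"name": "jog_arm", "arguments": {"motion": [{"x": 0,"y": -0.966,"z": 0,"twist": 0},{"x": 0,"y": -0.966,"z": 0,"twist": 0},{"x": 0,"y": -0.966,"z": 0,"twist": 0},{"x": 0,"y": -0.966,"z": 0,"twist": 0},{"x": 0,"y": -0.966,"z": 0,"twist": 0},{"x": 0,"y": -0.966,"z": 0,"twist": 0},{"x": 0,"y": -0.966,"z": 0,"twist": 0},{"x": 0,"y": -0.966,"z": 0,"twist": 0},{"x": 0,"y": -0.966,"z": 0,"twist": 0}]}}

```text
time_s: 11.97
ee_pos: [0.5421, -0.3647, 0.2586]
tool_rot: [1.0, -0.024, -0.0, -0.0]
force: [-0.9, -0.1, -2.1]
opening: 0.0298
grip_force: 50.0
```

```bash
python3 - <<'E'
from h import *
s=state();print(s['time_s'],s['ee_pos'],s['tool_rot'],s['force'],s['opening'],s['q'])
E
```

```text
11.9667 [ 0.54206546 -0.36467006  0.25864383] [ 9.99720607e-01 -2.36327382e-02 -3.01344675e-04 -3.33219025e-04] [-0.94958667 -0.06799105 -2.10075617] 0.029773661446292725 [-6.27953308e-01  2.59328200e-01  1.80602766e+00  2.33883446e-04
  1.07711142e+00  9.90001980e-01]
```

Call:
{"name": "jog_arm", "arguments": {"motion": [{"x": 0,"y": -0.006,"z": -0.1,"twist": 0},{"x": 0,"y": -0.006,"z": -0.25,"twist": 0},{"x": 0,"y": -0.006,"z": -0.4,"twist": 0},{"x": 0,"y": -0.006,"z": -0.55,"twist": 0},{"x": 0,"y": -0.006,"z": -0.7,"twist": 0},{"x": 0,"y": -0.006,"z": -0.77,"twist": 0},{"x": 0,"y": -0.006,"z": -0.79,"twist": 0},{"x": 0,"y": -0.006,"z": -0.798,"twist": 0},{"x": 0,"y": -0.006,"z": -0.798,"twist": 0}]}}

```text
time_s: 12.72
ee_pos: [0.543, -0.3673, 0.1006]
tool_rot: [1.0, -0.024, 0.001, 0.0]
force: [0.9, 0.2, -1.9]
opening: 0.0297
grip_force: 50.0
```

Call:
{"name": "jog_arm", "arguments": {"motion": [{"x": 0,"y": 0,"z": -0.01,"twist": 0},{"x": 0,"y": 0,"z": -0.01,"twist": 0},{"x": 0,"y": 0,"z": -0.01,"twist": 0}]}}

```text
time_s: 12.97
ee_pos: [0.5426, -0.3675, 0.0984]
tool_rot: [1.0, -0.024, 0.001, 0.0]
force: [-0.5, -0.2, -1.2]
opening: 0.0304
grip_force: 50.0
```

Call:
{"name": "jog_arm", "arguments": {"motion": [{"x": 0,"y": 0,"z": 0,"twist": 0},{"x": 0,"y": 0,"z": 0,"twist": 0},{"x": 0,"y": 0,"z": 0,"twist": 0},{"x": 0,"y": 0,"z": 0,"twist": 0},{"x": 0,"y": 0,"z": 0,"twist": 0},{"x": 0,"y": 0,"z": 0,"twist": 0},{"x": 0,"y": 0,"z": 0,"twist": 0},{"x": 0,"y": 0,"z": 0,"twist": 0},{"x": 0,"y": 0,"z": 0,"twist": 0}], "claw": -1}}

```text
time_s: 13.72
ee_pos: [0.5422, -0.3672, 0.0973]
tool_rot: [1.0, -0.024, -0.0, -0.0]
force: [0.1, 0.0, 0.1]
opening: 0.0869
grip_force: 0.0
```

Call:
{"name": "jog_arm", "arguments": {"motion": [{"x": 0,"y": 0,"z": 0.2,"twist": 0},{"x": 0,"y": 0,"z": 0.5,"twist": 0},{"x": 0,"y": 0,"z": 0.8,"twist": 0},{"x": 0,"y": 0,"z": 0.8,"twist": 0},{"x": 0,"y": 0,"z": 0.8,"twist": 0},{"x": 0,"y": 0,"z": 0.8,"twist": 0}]}}

```text
time_s: 14.22
ee_pos: [0.5431, -0.3678, 0.2599]
tool_rot: [1.0, -0.024, 0.002, 0.001]
force: [0.2, -0.1, -1.3]
opening: 0.0909
grip_force: 0.0
```

```bash
python3 - <<'E'
from h import *
s=state();print(s['time_s'],s['ee_pos'],s['tool_rot'],s['force'],s['opening'])
a,b=vision.snapshot('top'),vision.snapshot('side');cv2.imwrite('pics/t7.png',a);cv2.imwrite('pics/s7.png',b)
C=cam('side');print('side proj handle',proj(C,[[.5422,-.366,.146],[.5422,-.366,.07]]))
f=lambda i:cv2.resize(i,(400,400),interpolation=cv2.INTER_CUBIC)
cv2.imwrite('pics/c7.png',np.hstack([f(cv2.imread('pics/w2.png')[50:210,100:320]),f(b[230:350,280:400])]))
# rib geometry from w2: dark rib top pixels
p=np.load('w2.npy');W=cam('wrist',{'ee_pos':p[:3],'tool_rot':p[3:]})
g=cv2.cvtColor(cv2.imread('pics/w2.png'),cv2.COLOR_BGR2GRAY)[105:190,175:225]
print(g[::6,::3])
E
```

```text
14.2167 [ 0.54310029 -0.36784757  0.25986328] [ 0.9997075  -0.02408748  0.00177913  0.00123898] [ 0.16102978 -0.11493906 -1.26282376] 0.09091998504636693
side proj handle [[348.05776652 275.36620311]
 [346.34556525 294.81702052]]
[[180 182 180 180 182 179 183 186 184 181 185 182 182 182 186 184 186]
 [181 181 182 178 183 176 181 185 184 182 187 183 181 178 185 184 183]
 [180 181 184 101  96 104  99 100 100  98  99 103  89 183 183 185 182]
 [178 182 179  94  85  83  88  46  41  38  54  86 103 146 184 183 182]
 [179 177 182  99 106 100 101  67  40  43  44  59  80 142 182 184 181]
 [180 175 181 156 101 103 105  88  44  39  34  67  59  93 183 184 185]
 [183 175 178 180  94 106 100  95  45  39  39  52  63  99 179 182 183]
 [178 178 177 181 101 105 104  99  69  35  43  44  63  99 108 182 181]
 [180 178 174 179 158 101 103 104  82  42  37  36  66  82  85 179 183]
 [173 180 172 177 177  98 107 103  87  49  35  43  57  61  97 177 181]
 [175 176 174 177 180 109 105 100  99  68  40  45  46  61  83 141 178]
 [175 176 177 172 178 159  98 101 101  79  46  41  41  59  61  88 178]
 [176 174 177 169 175 177  98 105  99  91  52  40  58  64  76  93 173]
 [173 173 177 176 174 180 178  97  90  97  91  97  96 107 115 115 174]
 [171 174 173 177 171 178 176 178 175 181 177 179 175 176 183 176 181]]
```

View pics/c7.png

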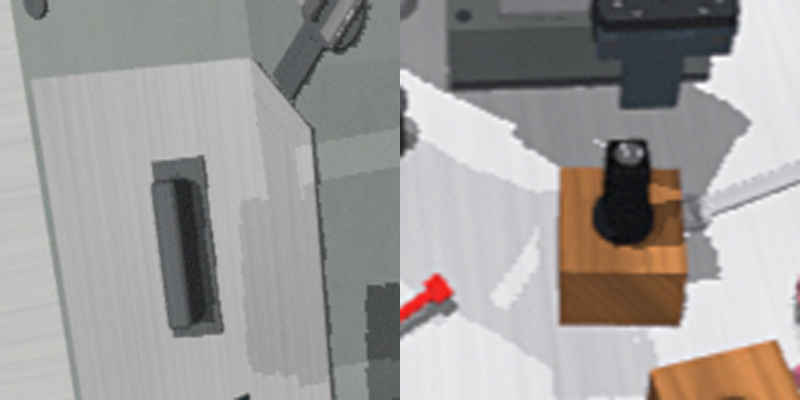

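The driver stands upright in its stand at about (345,275) in the side view. The red decoy seems to have toppled clear of everything, so I'll leave it. All 10 views are used, so I'll work numerically now: rib top corners in w2 are about (184,122) to (204,181).

```bash
python3 - <<'E'
from h import *
p=np.load('w2.npy');W=cam('wrist',{'ee_pos':p[:3],'tool_rot':p[3:]})
a,b=ray(W,(189,122),.1125),ray(W,(199,181),.1125);d=b-a
print('rib',(a+b)/2,np.degrees(np.arctan2(d[1],d[0])),np.hypot(*d[:2]))
C=cam('top');r=lambda n:ray(C,(228+n[0]/4,128+n[1]/4),.1125)
print('rib top cam',r((371,190)))
# housing corners in wrist view (near rail corners + left/right)
q=[ray(W,uv,.076) for uv in((105,40),(412,16))];d=q[1]-q[0];y=np.arctan2(-d[0],d[1]);print(q,'yaw',np.degrees(y),np.linalg.norm(d))
x=np.array([np.cos(y),np.sin(y)]);yy=np.array([-x[1],x[0]])
o=q[0][:2]+.118*x+.165*yy;print('origin',o,'pocket',o-.09*yy)
s=state()
# red decoy location
h=cv2.cvtColor(cv2.imread('pics/t7.png'),cv2.COLOR_BGR2HSV);m=((h[...,0]<6)|(h[...,0]>174))&(h[...,1]>180)&(h[...,2]>60)
v,u=np.nonzero(m[60:]);print('red px',len(u),u.min(),u.max(),v.min()+60,v.max()+60,ray(C,(u.mean(),v.mean()+60),.015))
E
```

```text
rib [ 0.5518  -0.09425  0.1125 ] -3.418042325558993 0.05870442913443583
rib top cam [ 0.5501 -0.095   0.1125]
[array([ 0.4313, -0.1736,  0.076 ]), array([0.4487, 0.1376, 0.076 ])] yaw -3.200223704877037 0.3116860600026893
origin [ 0.55832718 -0.01544471] pocket [ 0.55330289 -0.10530436]Traceback (most recent call last):
  File "<stdin>", line 14, in <module>
    return umr_minimum(a, axis, None, out, keepdims, initial, where)
ValueError: zero-size array to reduction operation minimum which has no identity
```

Call:
{"name": "jog_arm", "arguments": {"motion": [{"x": 0.045,"y": 1,"z": 0,"twist": -0.006},{"x": 0.045,"y": 1,"z": 0,"twist": -0.006},{"x": 0.045,"y": 1,"z": 0,"twist": -0.006},{"x": 0.045,"y": 1,"z": 0,"twist": -0.006},{"x": 0.045,"y": 1,"z": 0,"twist": -0.006}]}}

```text
time_s: 14.73
ee_pos: [0.55, -0.1646, 0.2554]
tool_rot: [1.0, -0.029, -0.001, -0.001]
force: [1.1, -0.7, 0.1]
opening: 0.0914
grip_force: 0.0
```

Call:
{"name": "jog_arm", "arguments": {"motion": [{"x": 0,"y": 0.365,"z": -0.2,"twist": 0},{"x": 0,"y": 0.365,"z": -0.3,"twist": 0},{"x": 0,"y": 0.365,"z": -0.4,"twist": 0},{"x": 0,"y": 0.365,"z": -0.5,"twist": 0},{"x": 0,"y": 0.365,"z": -0.5,"twist": 0},{"x": 0,"y": 0.365,"z": -0.5,"twist": 0}]}}

```text
time_s: 15.23
ee_pos: [0.5501, -0.094, 0.1558]
tool_rot: [1.0, -0.029, -0.002, -0.0]
force: [0.5, 0.4, 0.4]
opening: 0.0909
grip_force: 0.0
```

```bash
python3 - <<'E'
from h import *
s=state();print(s['time_s'],s['ee_pos'],s['tool_rot'],s['force'],s['opening'])
cv2.imwrite('pics/s8.png',vision.snapshot('side'))
h=cv2.cvtColor(cv2.imread('pics/s8.png'),cv2.COLOR_BGR2HSV);m=((h[...,0]<5)|(h[...,0]>175))&(h[...,1]>200)&(h[...,2]>60)
m[:, 400:]=0;v,u=np.nonzero(m);print('red',len(u),u.min(),u.max(),v.min(),v.max(),ray(cam('side'),(u.mean(),v.mean()),.015))
E
```

```text
15.2333 [ 0.55005419 -0.09397334  0.15582655] [ 9.99585728e-01 -2.87182546e-02 -1.87746253e-03 -3.29571756e-04] [0.52963848 0.43527178 0.35467198] 0.0908561839280429
red 578 241 294 313 354 [ 0.3321 -0.4237  0.015 ]
```

Call:
{"name": "jog_arm", "arguments": {"motion": [{"x": 0,"y": 0,"z": -0.12,"twist": 0},{"x": 0,"y": 0,"z": -0.24,"twist": 0},{"x": 0,"y": 0,"z": -0.3,"twist": 0},{"x": 0,"y": 0,"z": -0.33,"twist": 0},{"x": 0,"y": 0,"z": -0.34,"twist": 0},{"x": 0,"y": 0,"z": -0.34,"twist": 0}]}}

```text
time_s: 15.78
ee_pos: [0.5517, -0.0945, 0.09]
tool_rot: [1.0, -0.029, 0.0, 0.0]
force: [1.0, -0.5, 0.3]
opening: 0.0912
grip_force: 0.0
```

Call:
{"name": "jog_arm", "arguments": {"motion": [{"x": 0,"y": 0,"z": 0,"twist": 0},{"x": 0,"y": 0,"z": 0,"twist": 0},{"x": 0,"y": 0,"z": 0,"twist": 0},{"x": 0,"y": 0,"z": 0,"twist": 0},{"x": 0,"y": 0,"z": 0,"twist": 0},{"x": 0,"y": 0,"z": 0,"twist": 0},{"x": 0,"y": 0,"z": 0,"twist": 0},{"x": 0,"y": 0,"z": 0,"twist": 0},{"x": 0,"y": 0,"z": 0,"twist": 0},{"x": 0,"y": 0,"z": 0,"twist": 0},{"x": 0,"y": 0,"z": 0,"twist": 0},{"x": 0,"y": 0,"z": 0,"twist": 0},{"x": 0,"y": 0,"z": 0,"twist": 0},{"x": 0,"y": 0,"z": 0,"twist": 0}], "claw": 1, "newtons": 20}}

```text
time_s: 16.95
ee_pos: [0.5512, -0.0942, 0.0893]
tool_rot: [1.0, -0.029, -0.0, -0.0]
force: [0.2, -0.5, -1.0]
opening: 0.014
grip_force: 20.0
```

Call:
{"name": "jog_arm", "arguments": {"motion": [{"x": 0.004,"y": 0.07,"z": 0,"twist": 0},{"x": 0.008,"y": 0.14,"z": 0,"twist": 0},{"x": 0.012,"y": 0.21,"z": 0,"twist": 0},{"x": 0.016,"y": 0.28,"z": 0,"twist": 0},{"x": 0.02,"y": 0.35,"z": 0,"twist": 0},{"x": 0.024,"y": 0.42,"z": 0,"twist": 0},{"x": 0.028,"y": 0.49,"z": 0,"twist": 0},{"x": 0.032,"y": 0.56,"z": 0,"twist": 0},{"x": 0.035,"y": 0.61,"z": 0,"twist": 0},{"x": 0.037,"y": 0.64,"z": 0,"twist": 0},{"x": 0.037,"y": 0.648,"z": 0,"twist": 0},{"x": 0.037,"y": 0.648,"z": 0,"twist": 0},{"x": 0.037,"y": 0.648,"z": 0,"twist": 0}]}}

```text
time_s: 18.03
ee_pos: [0.5588, 0.0346, 0.0894]
tool_rot: [1.0, -0.029, 0.0, 0.001]
force: [2.7, -10.6, -3.0]
opening: 0.014
grip_force: 20.0
```

Call:
{"name": "jog_arm", "arguments": {"motion": [{"x": 0,"y": -0.01,"z": 0,"twist": 0},{"x": 0,"y": -0.01,"z": 0,"twist": 0},{"x": 0,"y": -0.01,"z": 0,"twist": 0},{"x": 0,"y": -0.01,"z": 0,"twist": 0},{"x": 0,"y": -0.01,"z": 0,"twist": 0},{"x": 0,"y": -0.01,"z": 0,"twist": 0},{"x": 0,"y": -0.01,"z": 0.2,"twist": 0},{"x": 0,"y": -0.1,"z": 0.4,"twist": 0},{"x": 0,"y": -0.1,"z": 0.6,"twist": 0},{"x": 0,"y": -0.1,"z": 0.8,"twist": 0}], "claw": -1}}

```text
time_s: 18.87
ee_pos: [0.5581, 0.0149, 0.2512]
tool_rot: [1.0, -0.029, -0.0, 0.0]
force: [1.2, 0.8, 1.0]
opening: 0.0775
grip_force: 0.0
```

Call:
{"name": "jog_arm", "arguments": {"motion": [{"x": -0.03,"y": -1,"z": 0,"twist": 1},{"x": -0.03,"y": -1,"z": 0,"twist": 1},{"x": -0.03,"y": -1,"z": 0,"twist": 1},{"x": -0.03,"y": -1,"z": 0,"twist": 1},{"x": -0.03,"y": -1,"z": 0,"twist": 1},{"x": -0.03,"y": -1,"z": 0,"twist": 1},{"x": -0.03,"y": -1,"z": 0,"twist": 1},{"x": -0.03,"y": -1,"z": 0,"twist": 1},{"x": -0.03,"y": -1,"z": 0,"twist": 1},{"x": -0.03,"y": -1,"z": 0,"twist": 1},{"x": -0.03,"y": -1,"z": 0,"twist": 1},{"x": -0.03,"y": -1,"z": 0,"twist": 1},{"x": -0.03,"y": -1,"z": 0,"twist": 1},{"x": -0.03,"y": -1,"z": 0,"twist": 1}]}}

```text
time_s: 20.03
ee_pos: [0.5525, -0.1845, 0.2493]
tool_rot: [0.725, 0.689, -0.0, -0.0]
force: [0.8, -0.6, 0.8]
opening: 0.0915
grip_force: 0.0
```

```bash
python3 - <<'E'
from h import *
s=state();print(s['time_s'],s['ee_pos'],s['tool_rot'],s['force'],s['opening'],s['q'])
w=vision.snapshot('wrist');cv2.imwrite('pics/w9.png',w);C=cam('wrist',s);np.save('w9.npy',np.r_[s['ee_pos'],s['tool_rot']])
c=proj(C,[[.5533,-.1053,.072]])[0];print(c)
# pocket corners (floor & rim) for context
y=np.radians(-3.2);X=np.array([np.cos(y),np.sin(y),0]);Y=np.array([-X[1],X[0],0])
for a,b in((-1,-1),(-1,1),(1,1),(1,-1)):print(proj(C,[np.array([.5533,-.1053,.076])+a*.07*X+b*.06*Y])[0].round())
g=cv2.cvtColor(w,cv2.COLOR_BGR2GRAY);u,v=c.astype(int)
print(g[max(0,v-75):v+75:6,u-75:u+75:6])
E
```

```text
20.0333 [ 0.55248753 -0.18450309  0.24928247] [ 7.25210452e-01  6.88527266e-01 -3.09925600e-05 -6.54242766e-05] [ 0.84834801 -0.56018156  0.81277617] 0.09147672258079996 [-3.62317695e-01  1.53549780e-01  1.95398693e+00  1.11551603e-06
  1.03420073e+00 -3.10434587e-01]
[320.4140332  103.22291575]
[257. 160.]
[251.  41.]
[390.  41.]
[384. 160.]
[[124 124 122 126 124 126 129 132 129 131 134 132 130 130 132 133 133 131
  131 130 132 131 131 131 128]
 [130 131 134 132 137 135 139 137 136 135 137 137 136 134 133 132 135 132
  131 134 131 129 130 129 129]
 [ 99 101  99 104 100 100 105 103 103 104 103 101 104 106 109 154 114 105
  106 104 104  97 100 104  96]
 [ 98  63  56  60  62  62  65  56  61  61  61  65  61  65  63  72  67  63
   61  61  61  61  66  62 100]
 [ 98  58  60  60  62  65  64  65  59  67  59  56  61  60  63  72  67  64
   60  61  60  56  62  61  96]
 [ 99  61  63  70  67  68  64  65  72  68  70  74  70  68  70 107  65  62
   70  72  68  69  60  60 103]
 [ 99  58  54  69  63  70  69  65  72  69  71  71  68  70  73  67  71  67
   68  68  70  68  59  65  96]
 [101  64  68  71  6
[... 1170 characters left out ...]
58  53  55  51  52  53  52  52  64  64
   63  65  65  58  60  86  98]
 [139 139  65  67  59 105 102  54  76  54  60  55  92  93  86  92  94 103
  107 103  99  97  58  95 103]
 [137 138  65  59  55  55  52  50  54  54  50  53  54  50  54  56  56  53
   47  45  49  48  65 104  97]
 [137 140  62  58  63  63  64  62  60  61  58  62  62  59  57  61  58  58
   56  54  56  55  65  77  82]
 [136 135  62  65  67  61  63  65  62  66  60  63  62  62  71  64  63  64
   65  69  67  65  64 137 119]
 [139 138 136 133 131 135 132 134 133 132 133 134 134 135 135 134 136 133
  136 137 134 133 136 138 119]
 [142 138 133 130 133 132 133 133 133 133 133 134 134 132 134 135 136 136
  153 136 136 138 137 134 106]]
```

```bash
python3 - <<'E'
from h import *
w=cv2.imread('pics/w9.png');g=cv2.cvtColor(w,cv2.COLOR_BGR2GRAY)
a=np.load('w9.npy');C=cam('wrist',{'ee_pos':a[:3],'tool_rot':a[3:]})
m=(cv2.GaussianBlur(g,(3,3),0)<47);m[:80]=0;m[140:]=0;m[:,:280]=0;m[:,370:]=0
v,u=np.nonzero(m);c=(np.median(u),np.median(v));print(len(u),c,u.min(),u.max(),v.min(),v.max(),ray(C,c,.072),ray(C,c,.064))
print('good_a: ', end='')
# edges/hough for the head circle
G=cv2.GaussianBlur(cv2.createCLAHE(4,(4,4)).apply(cv2.resize(g[60:160,260:390],None,fx=4,fy=4,interpolation=cv2.INTER_CUBIC)),(7,7),0)
h=cv2.HoughCircles(G,cv2.HOUGH_GRADIENT,1.5,30,param1=60,param2=20,minRadius=70,maxRadius=110)
print(None if h is None else [((x/4+260).round(1),(y/4+60).round(1),(r/4).round(1)) for x,y,r in h[0][:5]])
print(g[96:126:2,294:356:2])
E
```

```text
312 (np.float64(324.0), np.float64(109.0)) 315 333 100 119 [ 0.5568 -0.1114  0.072 ] [ 0.5568 -0.1114  0.064 ]
good_a: [(np.float32(325.1), np.float32(108.9), np.float32(21.9)), (np.float32(345.3), np.float32(111.6), np.float32(27.3)), (np.float32(322.1), np.float32(125.4), np.float32(26.9)), (np.float32(346.4), np.float32(89.4), np.float32(27.3)), (np.float32(358.1), np.float32(105.2), np.float32(27.3))]
[[70 66 70 72 67 70 63 68 69 66 71 68 69 71 68 70 72 69 66 67 72 65 69 67
  62 69 68 63 62 68 68]
 [70 68 62 71 70 66 69 66 74 75 66 68 69 67 69 72 66 67 72 67 64 71 68 63
  65 66 65 65 67 67 68]
 [74 71 69 68 66 66 76 73 74 69 60 69 53 45 29 35 34 34 63 68 65 71 72 65
  65 64 61 70 69 73 70]
 [72 64 65 69 69 65 68 69 68 69 68 50 34 41 26 46 35 32 32 62 71 71 69 65
  70 66 64 69 67 67 68]
 [74 65 65 70 61 72 66 69 67 68 63 36 32 39 32 34 35 31 39 42 66 65 68 68
  66 60 66 69 67 70 70]
 [70 66 68 69 62 70 68 68 68 70 61 36 32 38 35 33 40 41 35 30 57 72 69 70
  67 67 62 69 69 69 68]
 [65 69 69 70 61 70 65 70 64 71 47 37 31 32 37 39 32 32 34 39 56 65 66 69
  70 72 63 64 68 68 66]
 [76 71 67 72 61 67 70 69 69 68 45 37 34 39 31 37 36 30 35 32 56 72 66 71
  67 65 64 66 67 65 69]
 [68 68 65 68 66 74 73 71 67 70 61 34 34 36 39 33 38 38 38 34 54 69 68 65
  66 71 63 66 71 65 68]
 [70 70 67 72 63 70 64 67 66 70 56 30 31 41 35 29 31 37 37 39 67 66 66 65
  66 61 61 69 70 64 65]
 [71 70 68 71 66 62 63 68 70 69 64 50 38 35 34 34 37 38 41 55 66 69 67 67
  64 64 62 63 67 71 71]
 [70 68 67 70 69 61 67 67 66 63 63 68 57 38 33 40 31 35 54 64 70 66 71 66
  66 63 60 63 63 69 62]
 [71 68 70 64 67 69 64 65 70 71 67 70 73 68 59 56 68 64 68 67 70 67 69 64
  64 67 65 67 64 65 71]
 [68 69 65 70 63 72 59 70 72 65 68 66 69 70 70 65 70 67 72 67 72 66 61 67
  69 64 69 65 69 63 73]
 [53 54 60 66 63 70 73 60 62 61 70 65 67 70 69 72 65 71 66 70 69 64 71 60
  66 71 65 63 70 65 68]]
```

The punch head circle fits at (325,109) with radius 22 px, which gives (0.557, -0.111), close to the pocket centre. I'll narrow the fingers and go down.

Call:
{"name": "jog_arm", "arguments": {"motion": [{"x": 0.021,"y": 0.366,"z": -0.1,"twist": 0},{"x": 0.021,"y": 0.366,"z": -0.3,"twist": 0},{"x": 0.021,"y": 0.366,"z": -0.5,"twist": 0},{"x": 0.021,"y": 0.366,"z": -0.6,"twist": 0},{"x": 0.021,"y": 0.366,"z": -0.6,"twist": 0},{"x": 0.021,"y": 0.366,"z": -0.6,"twist": 0}], "claw": -0.5}}

```text
time_s: 20.58
ee_pos: [0.556, -0.1112, 0.1287]
tool_rot: [0.728, 0.685, -0.001, -0.001]
force: [-0.2, -0.0, 1.2]
opening: 0.0682
grip_force: 0.0
```

Call:
{"name": "jog_arm", "arguments": {"motion": [{"x": 0,"y": 0,"z": -0.08,"twist": 0},{"x": 0,"y": 0,"z": -0.16,"twist": 0},{"x": 0,"y": 0,"z": -0.24,"twist": 0},{"x": 0,"y": 0,"z": -0.32,"twist": 0},{"x": 0,"y": 0,"z": -0.4,"twist": 0},{"x": 0,"y": 0,"z": -0.46,"twist": 0},{"x": 0,"y": 0,"z": -0.49,"twist": 0},{"x": 0,"y": 0,"z": -0.49,"twist": 0}]}}

```text
time_s: 21.25
ee_pos: [0.5571, -0.1117, 0.0316]
tool_rot: [0.728, 0.686, 0.0, 0.0]
force: [-0.7, 0.1, -0.5]
opening: 0.0686
grip_force: 0.0
```

Call:
{"name": "jog_arm", "arguments": {"motion": [{"x": 0,"y": 0,"z": 0,"twist": 0},{"x": 0,"y": 0,"z": 0,"twist": 0},{"x": 0,"y": 0,"z": 0,"twist": 0},{"x": 0,"y": 0,"z": 0,"twist": 0},{"x": 0,"y": 0,"z": 0,"twist": 0},{"x": 0,"y": 0,"z": 0,"twist": 0},{"x": 0,"y": 0,"z": 0,"twist": 0},{"x": 0,"y": 0,"z": 0,"twist": 0}], "claw": 1, "newtons": 40}}

```text
time_s: 21.92
ee_pos: [0.5572, -0.1115, 0.0321]
tool_rot: [0.727, 0.686, 0.0, 0.0]
force: [-1.6, 0.4, 7.5]
opening: 0.0467
grip_force: 40.0
```

Call:
{"name": "jog_arm", "arguments": {"motion": [{"x": 0,"y": 0,"z": 0.1,"twist": 0},{"x": 0,"y": 0,"z": 0.25,"twist": 0},{"x": 0,"y": 0,"z": 0.45,"twist": 0},{"x": 0,"y": 0,"z": 0.65,"twist": 0},{"x": 0,"y": 0,"z": 0.85,"twist": 0},{"x": 0,"y": 0,"z": 0.98,"twist": 0},{"x": 0,"y": 0,"z": 0.98,"twist": 0},{"x": 0,"y": 0,"z": 0.98,"twist": 0}]}}

```text
time_s: 22.58
ee_pos: [0.5572, -0.1115, 0.2286]
tool_rot: [0.727, 0.686, 0.001, 0.001]
force: [0.5, -0.4, -2.9]
opening: 0.0467
grip_force: 40.0
```

Holding the punch. I'll cross-check the basket with the earlier wrist picture numerically, then carry it over.

```bash
python3 - <<'E'
from h import *
s=state();print(s['ee_pos'],s['q'])
a=np.load('w1.npy');C=cam('wrist',{'ee_pos':a[:3],'tool_rot':a[3:]})
print(proj(C,[[.38,.2934,.088],[.41,.4838,.088],[.494,.372,.088]]).round())
print('near rim corners from w1',ray(C,(233,177),.088),ray(C,(378,183),.088))
T=cam('top'); print(s['time_s'])
E
```

```text
[ 0.55719593 -0.11149114  0.22858895] [-2.38494862e-01  1.53494102e-01  1.99625171e+00 -1.41721975e-05
  9.89187737e-01 -1.80804872e-01]
[[197. 177.]
 [373. 183.]
 [284. 263.]]
near rim corners from w1 [0.3846 0.3325 0.088 ] [0.4111 0.4895 0.088 ]
22.5833
```

Call:
{"name": "jog_arm", "arguments": {"motion": [{"x": -0.1,"y": 1,"z": 0,"twist": 0},{"x": -0.1,"y": 1,"z": 0,"twist": 0},{"x": -0.1,"y": 1,"z": 0,"twist": 0},{"x": -0.1,"y": 1,"z": 0,"twist": 0},{"x": -0.1,"y": 1,"z": 0,"twist": 0}]}}

```text
time_s: 23.0
ee_pos: [0.5349, 0.0907, 0.2252]
tool_rot: [0.727, 0.686, -0.001, -0.001]
force: [1.7, -1.0, -3.6]
opening: 0.0465
grip_force: 40.0
```

Call:
{"name": "jog_arm", "arguments": {"motion": [{"x": -0.1,"y": 1,"z": 0,"twist": 0},{"x": -0.1,"y": 1,"z": 0,"twist": 0},{"x": -0.1,"y": 1,"z": 0,"twist": 0},{"x": -0.1,"y": 1,"z": 0,"twist": 0},{"x": -0.1,"y": 1,"z": 0,"twist": 0},{"x": -0.1,"y": 1,"z": 0,"twist": 0}]}}

```text
time_s: 23.5
ee_pos: [0.5151, 0.293, 0.2251]
tool_rot: [0.726, 0.688, -0.001, -0.001]
force: [0.9, -1.0, -3.4]
opening: 0.0466
grip_force: 40.0
```

From the wrist picture the near rim is 159 mm long, as specified, which puts the basket centre at about (0.499, 0.392).

Call:
{"name": "jog_arm", "arguments": {"motion": [{"x": -0.085,"y": 0.495,"z": 0,"twist": 0},{"x": -0.085,"y": 0.495,"z": 0,"twist": 0},{"x": -0.085,"y": 0.495,"z": 0,"twist": 0},{"x": -0.085,"y": 0.495,"z": 0,"twist": 0},{"x": -0.085,"y": 0.495,"z": -0.15,"twist": 0},{"x": -0.085,"y": 0.495,"z": -0.3,"twist": 0},{"x": -0.085,"y": 0.495,"z": -0.45,"twist": 0},{"x": -0.085,"y": 0.495,"z": -0.6,"twist": 0},{"x": -0.085,"y": 0.495,"z": -0.75,"twist": 0},{"x": -0.085,"y": 0.495,"z": -0.86,"twist": 0},{"x": -0.085,"y": 0.495,"z": -0.86,"twist": 0},{"x": -0.085,"y": 0.495,"z": -0.86,"twist": 0}]}}

```text
time_s: 24.5
ee_pos: [0.4987, 0.3862, 0.0537]
tool_rot: [0.727, 0.686, -0.002, -0.0]
force: [0.1, -0.0, -2.2]
opening: 0.0466
grip_force: 40.0
```

Call:
{"name": "jog_arm", "arguments": {"motion": [{"x": 0,"y": 0,"z": 0,"twist": 0},{"x": 0,"y": 0,"z": 0,"twist": 0},{"x": 0,"y": 0,"z": 0,"twist": 0},{"x": 0,"y": 0,"z": 0,"twist": 0},{"x": 0,"y": 0,"z": 0,"twist": 0},{"x": 0,"y": 0,"z": 0,"twist": 0}], "claw": -0.5}}

```text
time_s: 25.0
ee_pos: [0.5, 0.3878, 0.0559]
tool_rot: [0.727, 0.686, 0.0, 0.0]
force: [0.5, 0.6, 0.1]
opening: 0.0686
grip_force: 0.0
```

Call:
{"name": "jog_arm", "arguments": {"motion": [{"x": 0,"y": 0,"z": 0.15,"twist": 0},{"x": 0,"y": 0,"z": 0.35,"twist": 0},{"x": 0,"y": 0,"z": 0.55,"twist": 0},{"x": 0,"y": 0,"z": 0.75,"twist": 0},{"x": 0,"y": 0,"z": 0.95,"twist": 0},{"x": 0,"y": -0.4,"z": 0.95,"twist": 0},{"x": 0,"y": -0.4,"z": 0.95,"twist": 0},{"x": 0,"y": -0.4,"z": 0.95,"twist": 0},{"x": 0,"y": -0.4,"z": 0.95,"twist": 0}]}}

```text
time_s: 25.75
ee_pos: [0.4998, 0.3064, 0.2458]
tool_rot: [0.728, 0.686, 0.0, 0.0]
force: [0.7, -0.7, -1.0]
opening: 0.0684
grip_force: 0.0
```

```bash
python3 - <<'E'
from h import *
s=state();print(s['time_s'],s['ee_pos'],s['force'],s['opening'])
w=vision.snapshot('wrist');cv2.imwrite('pics/w11.png',w);C=cam('wrist',s)
print('expected', proj(C,[[.498,.392,.065],[.498,.392,.03]]))
g=cv2.GaussianBlur(cv2.cvtColor(w,cv2.COLOR_BGR2GRAY),(5,5),0)
m=(g<75).astype(np.uint8);m[205:]=0
n,l,st,ce=cv2.connectedComponentsWithStats(m)
for i in range(1,n):
    if st[i,4]>80:print(st[i],ce[i].round(),ray(C,ce[i],.05))
t=vision.snapshot('top');sd=vision.snapshot('side');cv2.imwrite('pics/t11.png',t);cv2.imwrite('pics/s11.png',sd)
# side view around stand vs. after placing: unchanged?
a=cv2.imread('pics/s7.png');print('stand diff',cv2.absdiff(a,sd)[255:330,325:370].mean(), 'good punches', cv2.absdiff(cv2.imread('pics/side0.png'),sd)[250:282,262:286].mean())
g2=cv2.cvtColor(t,cv2.COLOR_BGR2GRAY)
for x,y in((190,243),(366,243)): print(g2[y-6:y+8:3,x-8:x+10:3], cv2.cvtColor(cv2.imread('pics/top0.png'),6)[y-6:y+8:3,x-8:x+10:3])
E
```

```text
25.75 [0.49981645 0.30635938 0.24583393] [ 0.70594253 -0.66397528 -0.95602423] 0.0684008801342006
expected [[316.93716964  97.30554773]
 [317.48145193  98.58436863]]
[ 513    0  127   87 8823] [571.  44.] [0.7733 0.4315 0.05  ]
[ 300   89   40   35 1041] [320. 106.] [0.5009 0.3834 0.05  ]
[ 484  122   73   56 2347] [513. 145.] [0.7217 0.3264 0.05  ]
[576 145  23  29 412] [585. 157.] [0.8063 0.3073 0.05  ]
[190 180  49  25 897] [216. 194.] [0.3694 0.2882 0.05  ]
stand diff 32.019555555555556 good punches 1.6996527777777777
[[82 28 30 31 52 67]
 [30 25 17 25 32 21]
 [26  8  7 12 27 23]
 [27 13 14 28 29 19]
 [41 29 28 29 26 28]] [[114  56  53  55  44 111]
 [ 52  48  24  53  52  19]
 [ 55  16  20  20  55  17]
 [ 52  26  26  46  54  24]
 [ 53  50  54  54  32  41]]
[[ 88  84  64  62  65 123]
 [ 88  65  68  35  59  65]
 [ 56  64  35  30  31  65]
 [ 67  63  64  33  35  66]
 [106  77  63  65  66  69]] [[ 77  72  58  53  57 111]
 [ 75  56  54  28  48  55]
 [ 51  55  23  26  25  57]
 [ 60  56  54  25  29  57]
 [ 94  65  55  55  56  62]]
```

```bash
python3 - <<'E'
from h import *
for f in('s7','s11'):
    g=cv2.cvtColor(cv2.imread(f'pics/{f}.png'),cv2.COLOR_BGR2GRAY)[262:305,330:368]
    v,u=np.nonzero(g<28);print(f,len(u),u.min()+330,u.max()+330,v.min()+262,v.max()+262,u.mean()+330,v.mean()+262)
# rib in the top view now
g=cv2.cvtColor(cv2.imread('pics/t11.png'),cv2.COLOR_BGR2GRAY);e=proj(cam('top'),[[.559,.035,.1125]])[0].astype(int)
print(e);print(g[e[1]-18:e[1]+19:4,e[0]-16:e[0]+17:2])
E
```

```text
s7 316 340 355 273 302 347.496835443038 290.15506329113924
s11 281 339 354 273 302 346.8540925266904 290.6014234875445
[273 171]
[[120 121 119 121 122 121 123 121 123 122 124 124 122 124 123 124 121]
 [121 121 119 120 120 122 122 122 125 121 120 123 120 123 120 122 120]
 [120 121 121 120 120 120 121  59  56  59  56  65  65 123 119 120 120]
 [119 121 123 120 122 121 122  60  53  63  50  62  69 123 119 121 121]
 [120 121 123 122 124 123 121  54  56  64  32  59  95 122 121 122 120]
 [122 123 123 124 124 125 122  38  61  64  24  61 123 123 125 121 121]
 [126 123 124 126 124 126 109  31  61  63  36  61 123 123 125 124 123]
 [124 126 124 126 123 124  83  39  62  64  44  62 124 123 125 124 123]
 [124 125 125 124 123 123  65  62  57  54  60  63 124 124 127 124 122]
 [124 125 126 126 125 123 123 125 126 123 124 123 123 125 128 127 124]]
```

The driver is upright where it was placed, the cover's rib sits where it was dragged to, the punch is in the basket and the good punches are unmoved. Handing in.

```bash
python3 -c "
from workcell import sign_off
print(sign_off())"
```

```text
the job is handed in; nothing more can be done
None
```

The job is handed in with no verdict returned: by my checks the fastener is turned to its stop, the screwdriver is back in its stand, the cover is about 129 mm open, the reject is in the basket and the good punches are unmoved, though the red look-alike screwdriver toppled while I worked at the stand and now lies on the bench.

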